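# Snap the light bar onto the slotted rail of an upturned wall shelf

### The arm

A 7-joint arm with a two-finger parallel gripper is mounted at the origin on the work surface; the furniture and walls round the work are solid. World frame = base frame: x ahead of the robot, y to its left, z up, the work surface at z = 0. Lengths are in m, angles in rad, forces in N, time in s.
With the tool pointing down it reaches from about 0.4 to 0.85 m from the base axis. Payload 4.5 kg.
Tool frame: the origin (TCP) lies midway between the tips of the shut fingers; the grasp point (between the pads) lies 19 mm behind it; z points along the fingers, y is the line along which they close (so a half turn about z gives the same grasp; the last joint's range is limited). The gripper opens to 88 mm and grips with 3 to 60 N. Pads are 18 mm wide; open, the fingers measure 123 mm over their backs; the gripper's body (75 mm by 187 mm) begins 45 mm behind the grasp point.
Start: joints at [1.156, 0.689, -0.195, 1.565, 0.157, 0.902, -0.215], TCP at [0.271, -0.563, 0.239] pointing down, gripper open.
Joint ranges: [-3.01, 3.01], [-0.46, 2.08], [-1.47, 1.51], [0.13, 2.56], [-1, 4.14], [0.04, 2.09], [-2.66, 2.66]. Speed limits (rad/s): [2.57, 2.57, 3.14, 3.14, 3.14, 3.14, 3.14].

### API

Orientations are given as a unit quaternion [x, y, z, w].
In Python, from plant import r gives the robot as it stands.
- The arm moves only by the tool carry_out, never from a script. Its argument "plan" is a list of rows, each an object with "rot": the turn, a rotation vector about the tool's x, y, z in rad, a list of three; "xyz": the shift along the tool's x, y, z in m, a list of three; "grip": the closure in counts, from 0 (fully open) to 255 (shut). In form: [{"rot": [wx, wy, wz], "xyz": [dx, dy, dz], "grip": grip}, ...]. A call has 1 to 8 rows; each row is the pose to reach, as a shift and turn from the pose commanded when the call began, along the tool's axes at that moment; what a row does not reach only later rows make up. A row lasts 1/12 s, in which the tool goes at most 41.7 mm and 7.16 degrees, less where a joint would pass 70% of its speed; a pose out of reach is approached as far as the arm can. A call with a gripper value outside its range is refused whole. The fingers move at their own pace and stop on an object; "squeeze" is the grip in N (left out, the last holds). Time passes only in rows, so rows that repeat a pose let the fingers close. It gives the time, the measured TCP pose, the force, the opening and the grip force at its end, in the units of the state.
- r.get_state(): the state, without advancing time (a new reading comes with each control period).
- r.snapshot(name): name is "scene" or "top" or "wrist"; returns the picture (400x640x3 uint8, red, green, blue); there is no depth.
- r.camera_params(name): a dict with "fx", "fy", "cx", "cy" (pixels), "position" and "attitude" of the camera in the world; the wrist camera has in their place "hand_eye" (4x4, takes a point from camera to tool coordinates, whose origin is the TCP and whose axes are the flange's). Camera axes: x right, y down, z forward; pixel columns grow to the right and rows downward; lengths in m; the calibration is good to about 2 mm. A picture is of the moment at which its call begins: read the wrist's pose just before it. camera_params takes no time and is no camera call.
- r.finish_job(): hands the job in; it is judged then, once.
The state is a dict: "clock": time; "q": joint angles; "qd": joint speeds; "joint_torque": joint torques, N m; "tool_pos": TCP position; "eef_rot": TCP orientation; "contact_force": force on the tool from outside, world axes, zero at the start; "moment": the same for the moment, N m; "opening": opening from 0.0 (shut) to 1.0 (fully open); "finger_force": force on a finger pad.
Only numpy, scipy, OpenCV 4.12 (cv2) and the standard library are available. Lean on these libraries where they do the work, as an engineer would, in place of code of your own. Each camera call takes 0.05 s, during which the arm holds its last target. There are 200 camera calls.

### The job

Fit the light bar under the wall shelf that lies upside down on the worktop: lay the bar on the board in front of the aluminium rail, ball studs towards the rail, then press it home one end after the other until each stud has snapped into its spring catch and the bar lies flush along the rail, and let go. The rail's screws are only nipped up and it may stand anywhere in its slots, so feel for the click and for the rail, never push against it with more than about two and a half kilos, and leave the tape, the mug and the screwdriver where they are.

Things in the scene. Friction and masses are not known exactly. Their poses are not given: they have to be found in the camera images.
- shelf: Oak wall shelf lying upside down, fixed. Board 160 (x) x 380 (y) x 20 mm, origin under its centre, a 32 mm high moulding on its far (+x) edge. On it, along y, an aluminium rail, 262 long, 22 high, its front face anywhere from 0 to 24 mm to the +x side of the origin: feel for it. At y = +110 and -110 the rail has a 24 mm wide flared mouth with a spring catch.
- bar_mid (a point): Centre of the light bar: 26 (x) x 300 (y) x 18 mm, 0.25 to 0.42 kg, aluminium with an opal top, lying on the worktop before the shelf. Its +x side carries two 12 mm ball studs, ball centres 28 mm in x from this point, at y = +110 and -110, 1 mm above it. Grasp it by the middle, across the 26 mm, keeping 25 mm free between bar and rail.
- catch_left (a joint): Catch at the shelf's y = +110: how far (m) one of its two sprung rollers is pushed aside: 0 empty, 0.0025 as the ball's widest part passes, about 0.001 with the ball snapped in. The ball meets the rollers with the bar 11 mm short of the rail and passes at 5 mm short; 6 to 12 N at that end takes it through, then the push falls to nothing as the bar jumps on to the rail, which is hard.
- catch_right (a joint): The same catch at the shelf's y = -110, with the same values.
- tape_roll: Roll of masking tape lying flat, 96 mm across, 25 high, to the left; leave it alone.
- mug_speckle: Blue mug, 87 mm across, 96 high, to the right; leave it alone.
- screwdriver: Screwdriver, 190 mm long, lying to the right near the robot; leave it alone.

How it is judged:
By the outcome, as a careful person would: the job done as asked, in the order asked, and still so for the second after the job is handed in, with the robot touching nothing.
It also fails if it takes over 72 s, if anything falls off the work surface, if the arm or the gripper's body presses on something with over 40 N, if the wrist force passes 120 N, or if a joint passes its speed limit or range.

## Working session

There is one attempt and no reset: what is moved stays moved. The work goes in short steps, Python scripts to look and compute and a tool call to move; the robot and the scene stay as the last step left them, time stands still between calls to the robot, and variables do not carry over. Pictures are saved under pics/ and viewed, at most 10 in all, crops included, and the job is handed in when it is done.

Besides the shell and the picture viewer there is one more tool, called after "Emit:" as name(argument=value, ...), one argument or row to a line, values as JSON. carry_out: Moves the arm, as the interface text tells. Its arguments: {"type":"object","properties":{"plan":{"type":"array"},"squeeze":{"type":"number"}},"required":["plan"]}

```bash
mkdir -p pics; ls; python3 - <<'E'
from plant import r
import cv2
s=r.get_state();print(s)
for n in("scene","top"):
    print(n,r.camera_params(n)); cv2.imwrite(f"pics/{n}0.png",r.snapshot(n)[:,:,::-1])
print(r.camera_params("wrist"))
E
```

```text
pics
{'clock': 0.0, 'q': array([ 1.1557948 ,  0.68998396, -0.19447196,  1.56632047,  0.15730464,
        0.90249797, -0.21510552]), 'qd': array([-0.00031084, -0.00078959, -0.00048646,  0.00162075, -0.00118458,
        0.00085989, -0.00117129]), 'joint_torque': array([ 7.05763614e-04, -5.27559865e+01, -1.26651898e+00, -1.53422731e+01,
       -5.26586152e-02,  6.55790194e-03,  1.37337061e-04]), 'tool_pos': array([ 0.27084307, -0.56257731,  0.23791526]), 'eef_rot': array([ 9.74922054e-01,  2.22544735e-01, -2.80422128e-04, -8.66113204e-04]), 'contact_force': array([ 0.83755663, -0.19609636, -1.11534101]), 'moment': array([ 0.0282584 , -0.03166869, -0.00883959]), 'finger_force': 0.0, 'opening': 1.0020184263783534}
scene {'fx': 389.87276543545033, 'fy': 389.87276543545033, 'cx': 322.19108027261245, 'cy': 200.5486036153375, 'position': array([0.18400097, 0.70596738, 0.86338015]), 'attitude': array([-0.1837654 ,  0.90046151, -0.38671939,  0.07646871])}
top {'fx': 419.19676755697486, 'fy': 419.19676755697486, 'cx': 318.21823487072845, 'cy': 196.48222943741686, 'position': array([ 0.33386987, -0.08541827,  1.29551728]), 'attitude': array([ 0.71040422, -0.70023981,  0.05036127, -0.04953579])}
{'fx': 303.5223196910252, 'fy': 303.5223196910252, 'cx': 317.254725630853, 'cy': 199.95861250638765, 'hand_eye': array([[ 7.48542587e-04, -9.49980934e-01, -3.12307005e-01,
         8.22589284e-02],
       [ 9.99999691e-01,  7.86085539e-04,  5.68697457e-06,
        -2.26444292e-05],
       [ 2.40097503e-04, -3.12306913e-01,  9.49981229e-01,
        -1.46161317e-01],
       [ 0.00000000e+00,  0.00000000e+00,  0.00000000e+00,
         1.00000000e+00]])}
```

View pics/top0.png

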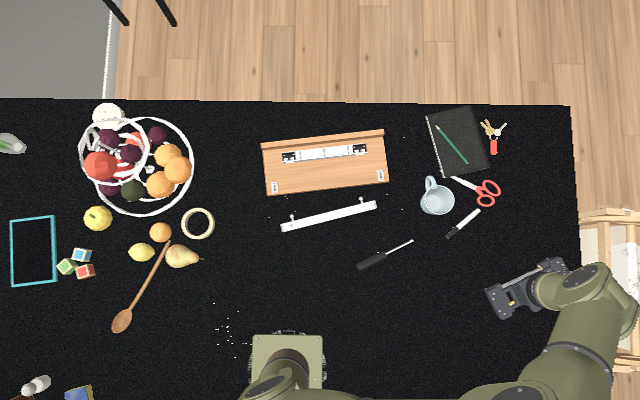

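View pics/scene0.png

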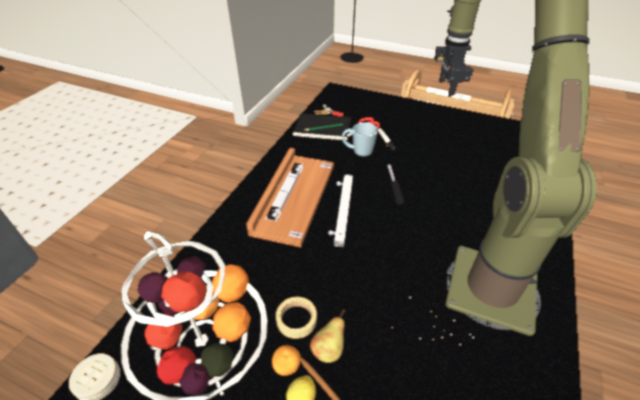

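The top view shows the shelf at about px (262–388, 130–195), the bar from (282,228) to (376,205) with its studs on the rail side, the tape at (198,223), the mug at (437,198) and the screwdriver at (385,254).

```bash
cat > h.py <<'E'
import numpy as np, cv2
from scipy.spatial.transform import Rotation as R
from plant import r
def ray(n,uv,z,pose=None):
    """pixels -> world points on plane z"""
    c=r.camera_params(n)
    if n=="wrist":
        T=np.eye(4);T[:3,:3]=R.from_quat(pose["eef_rot"]).as_matrix();T[:3,3]=pose["tool_pos"];T=T@c["hand_eye"];A=T[:3,:3];p=T[:3,3]
    else: A=R.from_quat(c["attitude"]).as_matrix();p=c["position"]
    uv=np.atleast_2d(uv).astype(float)
    d=np.c_[(uv[:,0]-c["cx"])/c["fx"],(uv[:,1]-c["cy"])/c["fy"],np.ones(len(uv))]@A.T
    return p+d*((z-p[2])/d[:,2])[:,None]
def to_tool(s,pt): return R.from_quat(s["eef_rot"]).inv().apply(np.array(pt)-s["tool_pos"])
def yaw(s): # heading of tool y (closing line), deg
    v=R.from_quat(s["eef_rot"]).as_matrix()[:,1]; return np.degrees(np.arctan2(v[1],v[0]))
E
python3 - <<'E'
from h import *
im=cv2.imread("pics/top0.png");hsv=cv2.cvtColor(im,cv2.COLOR_BGR2HSV)
roi=np.zeros(im.shape[:2],np.uint8);roi[195:240,270:385]=1
m=((hsv[:,:,2]>140)&(hsv[:,:,1]<60)).astype(np.uint8)*roi
c=max(cv2.findContours(m,0,1)[0],key=cv2.contourArea);b=cv2.boxPoints(cv2.minAreaRect(cv2.convexHull(c)))
mm=cv2.morphologyEx(m,cv2.MORPH_OPEN,np.ones((4,4),np.uint8));c=max(cv2.findContours(mm,0,1)[0],key=cv2.contourArea)
b=cv2.boxPoints(cv2.minAreaRect(c));w=ray("top",b,.018);print("bar",w.round(4),w.mean(0).round(4))
roi[:]=0;roi[122:205,250:400]=1
m=((hsv[:,:,1]>70)&(hsv[:,:,2]>90)).astype(np.uint8)*roi
m=cv2.morphologyEx(m,cv2.MORPH_CLOSE,np.ones((5,5),np.uint8))
c=max(cv2.findContours(m,0,1)[0],key=cv2.contourArea);b=cv2.boxPoints(cv2.minAreaRect(c));print(b)
w=ray("top",b,.02);print("shelf",w.round(4),w.mean(0).round(4))
for q in ((262,143),(267,195),(388,181),(383,130)): print(q,ray("top",q,.02).round(4))
big=cv2.resize(im[110:250,240:410],None,fx=4.6,fy=4.2,interpolation=2);big=cv2.resize(im[110:250,240:410],None,fx=4,fy=4,interpolation=2);cv2.imwrite("pics/c1.png",big)
E
```

```text
bar [[ 0.4295  0.0283  0.018 ]
 [ 0.5083 -0.2617  0.018 ]
 [ 0.4801 -0.2687  0.018 ]
 [ 0.4018  0.0205  0.018 ]] [ 0.4549 -0.1204  0.018 ]
[[259.46573 142.36934]
 [383.4307  128.06569]
 [390.12704 186.10072]
 [266.16208 200.40437]]
shelf [[ 0.6838  0.1007  0.02  ]
 [ 0.7359 -0.2878  0.02  ]
 [ 0.551  -0.307   0.02  ]
 [ 0.501   0.0739  0.02  ]] [ 0.6179 -0.105   0.02  ]
(262, 143) [[0.6819 0.0927 0.02  ]]
(267, 195) [[0.5177 0.0719 0.02  ]]
(388, 181) [[ 0.5669 -0.3006  0.02  ]]
(383, 130) [[ 0.7296 -0.2863  0.02  ]]
```

View pics/c1.png

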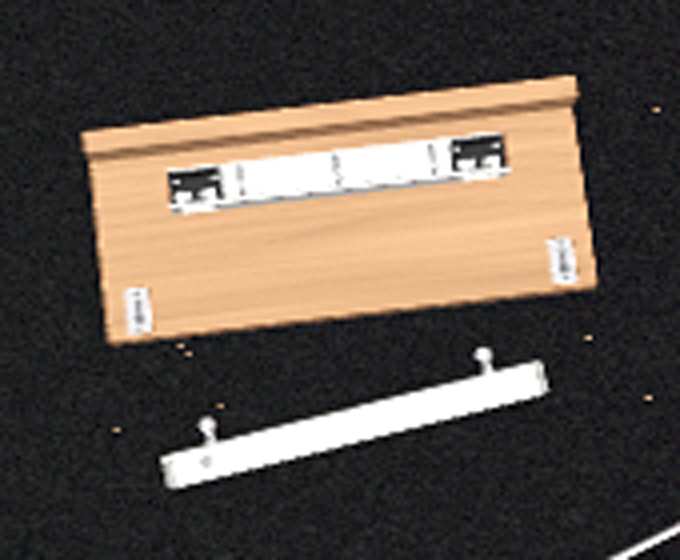

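The crop shows the board's front corners at px (266.8,195.8) and (389.3,182), the rail with its dark catches at either end, and the bar's studs pointing at the rail.

```bash
python3 - <<'E'
from h import *
f=lambda u,v,z: ray("top",(240+u/4-.4,110+v/4-.4),z)[0]
L=f(107,343,.02);Rr=f(597,288,.02);print(L,Rr)
e=L-Rr;print("len",np.linalg.norm(e),"yaw",np.degrees(np.arctan2(-e[0],e[1])))
ex=np.array([e[1],-e[0],0])/np.hypot(*e[:2]);o=(L+Rr)/2+ex*.08;print("origin",o)
for q in ((175,213),(507,173)): print("railfront", ((f(*q,.042)-o)@ex).round(4),(f(*q,.02)-o)@ex)
for q in ((207,425),(484,355)): print("ball",f(*q,.010))
s=r.get_state();print("tool y heading",yaw(s), to_tool(s,[.455,-.12,.2]))
E
```

```text
[0.51663015 0.07385495 0.02      ] [ 0.56506466 -0.30319171  0.02      ]
len 0.38014482186516874 yaw 7.319990569386466
origin [ 0.62019541 -0.10447553  0.02      ]
railfront 0.0105 0.015656771114173282
railfront 0.013 0.018174941848450837
ball [ 0.4554703  -0.00380853  0.01      ]
ball [ 0.51293165 -0.21690644  0.01      ]
tool y heading -64.27817112131036 [ 0.35794038 -0.31880517  0.03848542]
```

Emit:
carry_out(
  plan=[
    {"rot": [0,0,-0.12],"xyz": [0.03,-0.027,0.003],"grip": 0},
    {"rot": [0,0,-0.24],"xyz": [0.06,-0.053,0.006],"grip": 0},
    {"rot": [0,0,-0.36],"xyz": [0.09,-0.08,0.01],"grip": 0},
    {"rot": [0,0,-0.48],"xyz": [0.12,-0.106,0.013],"grip": 0},
    {"rot": [0,0,-0.6],"xyz": [0.15,-0.133,0.016],"grip": 0},
    {"rot": [0,0,-0.72],"xyz": [0.18,-0.16,0.02],"grip": 0},
    {"rot": [0,0,-0.84],"xyz": [0.21,-0.187,0.023],"grip": 0},
    {"rot": [0,0,-0.96],"xyz": [0.24,-0.213,0.026],"grip": 0},
  ],
)

```text
clock: 0.77
tool_pos: [0.395, -0.2652, 0.2125]
eef_rot: [0.76, 0.65, -0.0, -0.0]
contact_force: [0.1, -0.3, 0.1]
opening: 1.005
finger_force: 0.0
```

```bash
python3 - <<'E'
from h import *
s=r.get_state();print(s["clock"],s["tool_pos"],s["eef_rot"],"yaw",yaw(s), to_tool(s,[.456,-.119,.2]))
E
```

```text
0.7667 [ 0.39497934 -0.2651656   0.21248339] [ 7.60148561e-01  6.49749251e-01 -1.19853667e-04 -2.46840681e-04] yaw -8.954595857478056 [0.15388037 0.03753264 0.01248478]
```

Emit:
carry_out(
  plan=[
    {"rot": [0,0,-0.11],"xyz": [0.039,0.009,0.003],"grip": 0},
    {"rot": [0,0,-0.22],"xyz": [0.078,0.019,0.006],"grip": 0},
    {"rot": [0,0,-0.33],"xyz": [0.116,0.028,0.009],"grip": 0},
    {"rot": [0,0,-0.42],"xyz": [0.154,0.0375,0.012],"grip": 0},
    {"rot": [0,0,-0.42],"xyz": [0.154,0.0375,0.012],"grip": 0},
    {"rot": [0,0,-0.42],"xyz": [0.154,0.0375,0.012],"grip": 0},
  ],
)

```text
clock: 1.27
tool_pos: [0.4576, -0.1186, 0.2006]
eef_rot: [0.608, 0.794, 0.0, -0.0]
contact_force: [-0.5, -0.0, -0.8]
opening: 0.997
finger_force: 0.0
```

```bash
python3 - <<'E'
from h import *
s=r.get_state();im=r.snapshot("wrist")[:,:,::-1].copy();cv2.imwrite("pics/w1.png",im)
print(s["clock"],s["tool_pos"],"yaw",yaw(s))
for p in([.456,-.119,.018],[.615,-.1,.03]): pass
E
```

```text
1.2667 [ 0.45757001 -0.11862337  0.20056569] yaw 15.073837013030547
```

View pics/w1.png

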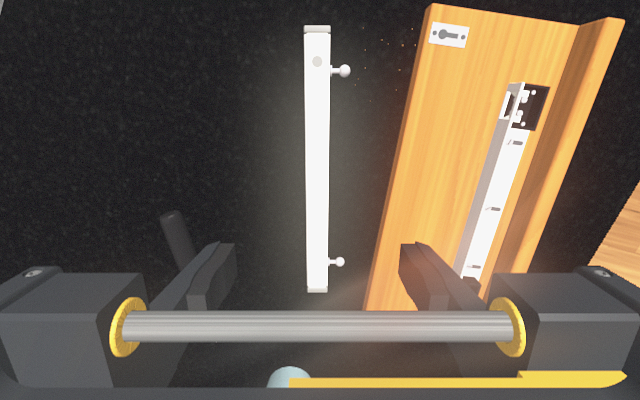

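The wrist view shows the bar upright between px x 305–330, rows 25–292, with balls at (345,71) and (340,262); the rail stands to the right.

```bash
python3 - <<'E'
from h import *
s=r.get_state()
b=ray("wrist",[(345,71),(340,262)],.010,s);print(b)
e=b[0]-b[1];e/=np.linalg.norm(e);ex=np.array([e[1],-e[0],0]);m=b.mean(0)-.028*ex;print("len",np.linalg.norm(b[0]-b[1]),"yaw",np.degrees(np.arctan2(-e[0],e[1])),m)
c=ray("wrist",[(304,25),(330,25),(328,292),(306,292)],.018,s);print(c.mean(0))
print(to_tool(s,[*m[:2],.004]))
E
```

```text
[[ 0.4565414  -0.00706901  0.01      ]
 [ 0.51322119 -0.2203154   0.01      ]]
len 0.22065045677292286 yaw 14.884770621772887 [ 0.45782085 -0.12088473  0.01      ]
[ 0.45691586 -0.12020828  0.018     ]
[-0.00033098  0.00138681  0.19643129]
```

Emit:
carry_out(
  plan=[
    {"rot": [0,0,0],"xyz": [-0.001,0,0.04],"grip": 0},
    {"rot": [0,0,0],"xyz": [-0.001,0,0.08],"grip": 0},
    {"rot": [0,0,0],"xyz": [-0.001,0,0.12],"grip": 0},
    {"rot": [0,0,0],"xyz": [-0.001,0,0.15],"grip": 0},
    {"rot": [0,0,0],"xyz": [-0.001,0,0.175],"grip": 0},
    {"rot": [0,0,0],"xyz": [-0.001,0,0.19],"grip": 0},
    {"rot": [0,0,0],"xyz": [-0.001,0,0.194],"grip": 0},
    {"rot": [0,0,0],"xyz": [-0.001,0,0.194],"grip": 0},
  ],
)

```text
clock: 1.98
tool_pos: [0.456, -0.1237, 0.0059]
eef_rot: [0.611, 0.792, -0.001, -0.001]
contact_force: [-0.6, -0.2, -0.1]
opening: 1.002
finger_force: 0.0
```

Emit:
carry_out(
  plan=[
    {"rot": [0,0,0],"xyz": [0.002,0,0.002],"grip": 0},
    {"rot": [0,0,0],"xyz": [0.002,0,0.002],"grip": 255},
    {"rot": [0,0,0],"xyz": [0.002,0,0.002],"grip": 255},
    {"rot": [0,0,0],"xyz": [0.002,0,0.002],"grip": 255},
    {"rot": [0,0,0],"xyz": [0.002,0,0.002],"grip": 255},
    {"rot": [0,0,0],"xyz": [0.002,0,0.002],"grip": 255},
    {"rot": [0,0,0],"xyz": [0.002,0,0.002],"grip": 255},
    {"rot": [0,0,0],"xyz": [0.002,0,0.002],"grip": 255},
  ],
  squeeze=30,
)

```text
clock: 2.65
tool_pos: [0.4567, -0.1202, 0.0048]
eef_rot: [0.61, 0.792, 0.0, 0.0]
contact_force: [-0.2, 0.6, -0.3]
opening: 0.494
finger_force: 0.0
```

Emit:
carry_out(
  plan=[
    {"rot": [0,0,0],"xyz": [0,0,0],"grip": 255},
    {"rot": [0,0,0],"xyz": [0,0,0],"grip": 255},
    {"rot": [0,0,0],"xyz": [0,0,0],"grip": 255},
    {"rot": [0,0,0],"xyz": [0,0,0],"grip": 255},
    {"rot": [0,0,0],"xyz": [0,0,0],"grip": 255},
  ],
)

```text
clock: 3.07
tool_pos: [0.4569, -0.1201, 0.0047]
eef_rot: [0.61, 0.792, 0.0, 0.0]
contact_force: [0.6, 0.6, -0.6]
opening: 0.29
finger_force: 30.0
```

Emit:
carry_out(
  plan=[
    {"rot": [0,0,0],"xyz": [0,0,-0.02],"grip": 255},
    {"rot": [0,0,0],"xyz": [0,0,-0.045],"grip": 255},
    {"rot": [0,0,0],"xyz": [0,0,-0.07],"grip": 255},
    {"rot": [0,0,0],"xyz": [0,0,-0.08],"grip": 255},
    {"rot": [0,0,0],"xyz": [0,0,-0.08],"grip": 255},
    {"rot": [0,0,0],"xyz": [0,0,-0.08],"grip": 255},
  ],
)

```text
clock: 3.57
tool_pos: [0.4564, -0.1205, 0.0847]
eef_rot: [0.611, 0.792, 0.0, 0.0]
contact_force: [-0.8, 0.5, -3.8]
opening: 0.293
finger_force: 30.0
```

```bash
python3 - <<'E'
from h import *
s=r.get_state();print(s["clock"],s["tool_pos"],s["opening"],"yaw",yaw(s), to_tool(s,[.5885,-.1086,.08]))
E
```

```text
3.5667 [ 0.45641952 -0.12052353  0.08469039] 0.29277199562795586 yaw 14.741012353942608 [-0.02207597  0.1307661   0.00472255]
```

Emit:
carry_out(
  plan=[
    {"rot": [0,0,0.03],"xyz": [-0.004,0.022,0],"grip": 255},
    {"rot": [0,0,0.06],"xyz": [-0.009,0.052,0],"grip": 255},
    {"rot": [0,0,0.09],"xyz": [-0.014,0.082,0],"grip": 255},
    {"rot": [0,0,0.12],"xyz": [-0.018,0.11,0],"grip": 255},
    {"rot": [0,0,0.13],"xyz": [-0.022,0.131,0],"grip": 255},
    {"rot": [0,0,0.13],"xyz": [-0.022,0.131,0],"grip": 255},
    {"rot": [0,0,0.13],"xyz": [-0.022,0.131,0],"grip": 255},
  ],
)

```text
clock: 4.15
tool_pos: [0.5885, -0.1076, 0.0826]
eef_rot: [0.66, 0.751, -0.001, -0.001]
contact_force: [-0.9, 0.2, -2.8]
opening: 0.294
finger_force: 30.0
```

```bash
python3 - <<'E'
from h import *
s=r.get_state();im=r.snapshot("wrist")[:,:,::-1].copy();cv2.imwrite("pics/w2.png",im)
print(s["clock"],s["tool_pos"],s["opening"],"yaw",yaw(s))
E
```

```text
4.15 [ 0.58846954 -0.10755312  0.08261843] 0.2939745828113697 yaw 7.376349665473246
```

View pics/w2.png

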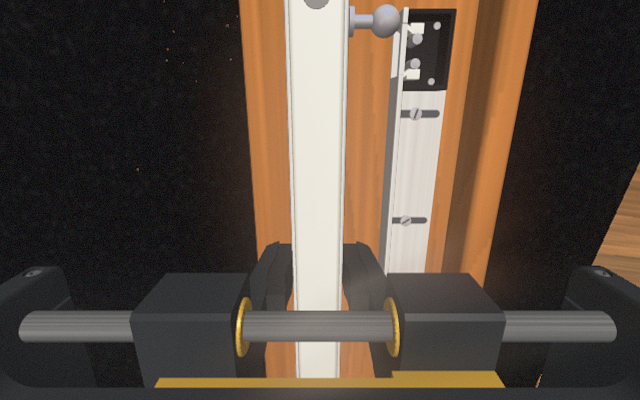

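```bash
python3 - <<'E'
from h import *
s=r.get_state();o=np.array([.6202,-.1045,0]);a=np.radians(7.32);ex=np.array([np.cos(a),np.sin(a),0]);ey=np.array([-ex[1],ex[0],0])
sh=lambda p:((p-o)@ex*1e3).round(1).tolist()+((p-o)@ey*1e3).round(1).tolist()
print("ball",sh(ray("wrist",(386,21),.088,s)))
print("mouth pieces",sh(ray("wrist",[(417,34),(412,70)],.042,s)))
print("rail top edge",sh(ray("wrist",[(400,95),(393,270)],.042,s)),"base",sh(ray("wrist",[(394,90),(386,270)],.02,s)))
print("board front edge",sh(ray("wrist",[(241,50),(252,230)],.02,s)))
print("tcp",sh(s["tool_pos"][None]), "bar top edges",sh(ray("wrist",[(287,20),(347,20),(292,230),(344,230)],.096,s)))
E
```

```text
ball [-4.4, 113.1]
mouth pieces [22.0, 21.0, 116.9, 98.7]
rail top edge [15.4, 20.5, 85.2, -30.5] base [16.8, 21.2, 88.7, -43.8]
board front edge [-80.4, -81.6, 112.0, -10.2]
tcp [-33.4, 0.7] bar top edges [-44.1, -21.0, -44.3, -19.6, 111.7, 111.7, 23.5, 23.6]
```

Emit:
carry_out(
  plan=[
    {"rot": [0,0,0],"xyz": [-0.004,0,0.015],"grip": 255},
    {"rot": [0,0,0],"xyz": [-0.004,0,0.03],"grip": 255},
    {"rot": [0,0,0],"xyz": [-0.004,0,0.042],"grip": 255},
    {"rot": [0,0,0],"xyz": [-0.004,0,0.05],"grip": 255},
    {"rot": [0,0,0],"xyz": [-0.004,0,0.054],"grip": 255},
    {"rot": [0,0,0],"xyz": [-0.004,0,0.054],"grip": 255},
    {"rot": [0,0,0],"xyz": [-0.004,0,0.054],"grip": 255},
  ],
)

```text
clock: 4.78
tool_pos: [0.5894, -0.1118, 0.0308]
eef_rot: [0.66, 0.751, -0.0, -0.0]
contact_force: [0.1, -0.5, -3.1]
opening: 0.292
finger_force: 30.0
```

Emit:
carry_out(
  plan=[
    {"rot": [0,0,0],"xyz": [0,0,0.003],"grip": 255},
    {"rot": [0,0,0],"xyz": [0,0,0.0045],"grip": 255},
    {"rot": [0,0,0],"xyz": [0,0,0.0055],"grip": 255},
    {"rot": [0,0,0],"xyz": [0,0,0.0055],"grip": 255},
  ],
)

```text
clock: 5.12
tool_pos: [0.5894, -0.112, 0.0253]
eef_rot: [0.66, 0.751, -0.0, 0.0]
contact_force: [-0.5, -0.5, -3.0]
opening: 0.296
finger_force: 30.0
```

Emit:
carry_out(
  plan=[
    {"rot": [0,0,0],"xyz": [0,0,0.0007],"grip": 255},
    {"rot": [0,0,0],"xyz": [0,0,0.0014],"grip": 255},
    {"rot": [0,0,0],"xyz": [0,0,0.0014],"grip": 255},
  ],
)

```text
clock: 5.37
tool_pos: [0.5896, -0.112, 0.0247]
eef_rot: [0.66, 0.751, 0.0, 0.0]
contact_force: [-3.0, 0.3, 3.7]
opening: 0.292
finger_force: 30.0
```

Emit:
carry_out(
  plan=[
    {"rot": [0,0,0],"xyz": [0,0,-0.0005],"grip": 150},
    {"rot": [0,0,0],"xyz": [0,0,-0.0005],"grip": 150},
    {"rot": [0,0,0],"xyz": [0,0,-0.0005],"grip": 150},
    {"rot": [0,0,0],"xyz": [0,0,-0.0005],"grip": 150},
  ],
)

```text
clock: 5.7
tool_pos: [0.5896, -0.112, 0.0244]
eef_rot: [0.66, 0.751, 0.0, 0.0]
contact_force: [0.4, -0.3, -0.1]
opening: 0.405
finger_force: 0.0
```

Emit:
carry_out(
  plan=[
    {"rot": [0,0,0],"xyz": [0,0,-0.015],"grip": 150},
    {"rot": [0,0,0],"xyz": [0,0,-0.04],"grip": 150},
    {"rot": [0,0,0],"xyz": [0,0,-0.065],"grip": 150},
    {"rot": [0,0,0],"xyz": [0,-0.03,-0.065],"grip": 255},
    {"rot": [0,0,0],"xyz": [0,-0.055,-0.065],"grip": 255},
    {"rot": [0,0,0],"xyz": [0,-0.055,-0.065],"grip": 255},
    {"rot": [0,0,0],"xyz": [0,-0.055,-0.065],"grip": 255},
    {"rot": [0,0,0],"xyz": [0,-0.055,-0.065],"grip": 255},
  ],
)

```text
clock: 6.37
tool_pos: [0.5359, -0.1189, 0.0895]
eef_rot: [0.66, 0.751, 0.001, 0.001]
contact_force: [0.7, -0.5, -0.5]
opening: 0.061
finger_force: 0.0
```

```bash
python3 - <<'E'
from h import *
s=r.get_state();im=r.snapshot("wrist")[:,:,::-1].copy();cv2.imwrite("pics/w3.png",im)
print(s["clock"],s["tool_pos"],s["opening"],"yaw",yaw(s),s["contact_force"])
E
```

```text
6.3667 [ 0.53585533 -0.11886351  0.08946644] 0.06116820727757567 yaw 7.333220217576487 [ 0.65163551 -0.50428042 -0.45997625]
```

View pics/w3.png

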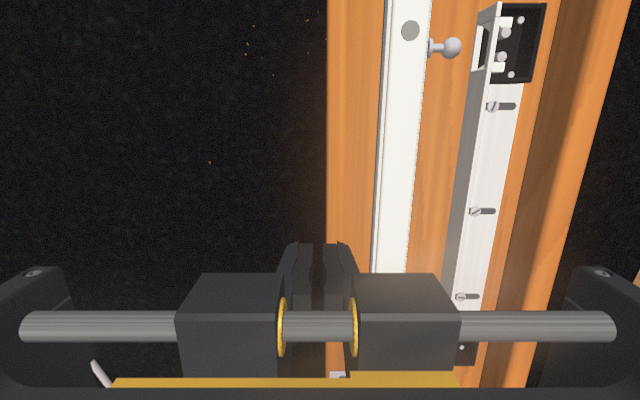

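```bash
python3 - <<'E'
from h import *
s=r.get_state();o=np.array([.6202,-.1045,0]);a=np.radians(7.32);ex=np.array([np.cos(a),np.sin(a),0]);ey=np.array([-ex[1],ex[0],0])
sh=lambda p:((p-o)@ex*1e3).round(1).tolist()+((p-o)@ey*1e3).round(1).tolist()
print("ball",sh(ray("wrist",(452,47),.030,s)))
print("rollers",sh(ray("wrist",[(506,32),(502,57)],.040,s)))
print("rail top edge",sh(ray("wrist",[(493,30),(482,100),(462,265)],.042,s)),"base",sh(ray("wrist",[(464,110),(452,210)],.02,s)))
print("bar top",sh(ray("wrist",[(391,10),(430,10),(372,265),(407,265)],.038,s)),"board edge",sh(ray("wrist",[(327,20),(327,200)],.02,s)))
s=r.get_state();print("to push mid",to_tool(s,o-.07*ex+[0,0,.09]))
E
```

```text
ball [-1.6, 109.3]
rollers [24.3, 24.5, 115.6, 102.5]
rail top edge [15.6, 15.8, 20.6, 116.2, 78.5, -34.7] base [16.0, 17.9, 72.0, -0.5]
bar top [-42.2, -20.0, -43.6, -17.8, 127.0, 127.1, -37.1, -37.1] board edge [-78.0, -76.7, 126.0, 7.4]
to push mid [ 0.00335571  0.0150696  -0.00056574]
```

Emit:
carry_out(
  plan=[
    {"rot": [0,0,0],"xyz": [0.003,0.006,0.01],"grip": 255},
    {"rot": [0,0,0],"xyz": [0.003,0.01,0.025],"grip": 255},
    {"rot": [0,0,0],"xyz": [0.003,0.01,0.045],"grip": 255},
    {"rot": [0,0,0],"xyz": [0.003,0.01,0.06],"grip": 255},
    {"rot": [0,0,0],"xyz": [0.003,0.01,0.0635],"grip": 255},
    {"rot": [0,0,0],"xyz": [0.003,0.01,0.0635],"grip": 255},
  ],
  squeeze=10,
)

```text
clock: 6.92
tool_pos: [0.5444, -0.1139, 0.0242]
eef_rot: [0.66, 0.751, -0.0, -0.001]
contact_force: [-0.4, -0.4, 0.2]
opening: 0.006
finger_force: 0.0
```

Emit:
carry_out(
  plan=[
    {"rot": [0,0,0],"xyz": [0,0.003,0],"grip": 255},
    {"rot": [0,0,0],"xyz": [0,0.006,0],"grip": 255},
    {"rot": [0,0,0],"xyz": [0,0.009,0],"grip": 255},
    {"rot": [0,0,0],"xyz": [0,0.012,0],"grip": 255},
    {"rot": [0,0,0],"xyz": [0,0.015,0],"grip": 255},
    {"rot": [0,0,0],"xyz": [0,0.018,0],"grip": 255},
    {"rot": [0,0,0],"xyz": [0,0.021,0],"grip": 255},
  ],
)

```text
clock: 7.5
tool_pos: [0.564, -0.1125, 0.026]
eef_rot: [0.661, 0.751, -0.001, -0.001]
contact_force: [-4.3, -0.2, 4.5]
opening: 0.008
finger_force: 2.3
```

Emit:
carry_out(
  plan=[
    {"rot": [0,0,0],"xyz": [0,0.002,0],"grip": 255},
    {"rot": [0,0,0],"xyz": [0,0.004,0],"grip": 255},
    {"rot": [0,0,0],"xyz": [0,0.006,0],"grip": 255},
    {"rot": [0,0,0],"xyz": [0,0.008,0],"grip": 255},
    {"rot": [0,0,0],"xyz": [0,0.01,0],"grip": 255},
    {"rot": [0,0,0],"xyz": [0,0.012,0],"grip": 255},
    {"rot": [0,0,0],"xyz": [0,0.013,0],"grip": 255},
    {"rot": [0,0,0],"xyz": [0,0.013,0],"grip": 255},
  ],
)

```text
clock: 8.17
tool_pos: [0.5788, -0.1103, 0.0258]
eef_rot: [0.66, 0.751, 0.0, 0.0]
contact_force: [-2.4, -0.4, 2.3]
opening: 0.009
finger_force: 1.2
```

```bash
python3 - <<'E'
from h import *
s=r.get_state();im=r.snapshot("wrist")[:,:,::-1].copy();cv2.imwrite("pics/w4.png",im)
print(s["clock"],s["tool_pos"],s["opening"],"yaw",yaw(s),s["contact_force"],s["moment"])
E
```

```text
8.1667 [ 0.57881195 -0.11030562  0.02581577] 0.008559856787108093 yaw 7.337090386223172 [-2.35054805 -0.43273232  2.25659703] [-0.12039321  0.35052436  0.01725187]
```

View pics/w4.png

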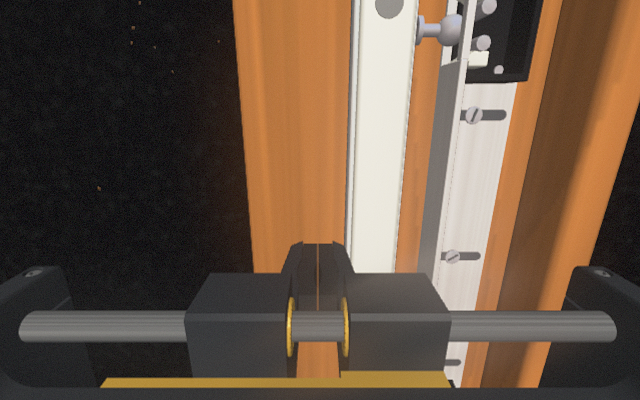

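The left ball at px (452,30) is entering its mouth between the rollers at rows ~5 and ~43; the bar is nearly parallel to the rail.

Emit:
carry_out(
  plan=[
    {"rot": [0,0,0],"xyz": [0,0.001,0],"grip": 255},
    {"rot": [0,0,0],"xyz": [0,0.002,0],"grip": 255},
    {"rot": [0,0,0],"xyz": [0,0.003,0],"grip": 255},
    {"rot": [0,0,0],"xyz": [0,0.004,0],"grip": 255},
  ],
)

```text
clock: 8.55
tool_pos: [0.5821, -0.1099, 0.0258]
eef_rot: [0.66, 0.751, -0.0, -0.0]
contact_force: [-3.5, -0.8, 2.9]
opening: 0.008
finger_force: 1.9
```

```bash
python3 - <<'E'
from h import *
s=r.get_state();im=r.snapshot("wrist")[:,:,::-1].copy()
o=np.array([.6202,-.1045,0]);a=np.radians(7.32);ex=np.array([np.cos(a),np.sin(a),0])
print((s["tool_pos"]-o)@ex,s["contact_force"])
print("to behind left end", to_tool(s,s["tool_pos"]))
t=r.snapshot("top")[:,:,::-1];cv2.imwrite("pics/m1.png",np.vstack([im[:300],cv2.resize(t[125:200,250:400],(600,300))[:, :].copy() if 0 else cv2.copyMakeBorder(cv2.resize(t[125:200,250:400],(600,300)),0,0,0,40,0)]))
E
```

```text
-0.038492700783690645 [-3.51052979 -0.84324163  2.85983065]
to behind left end [0. 0. 0.]
```

View pics/m1.png

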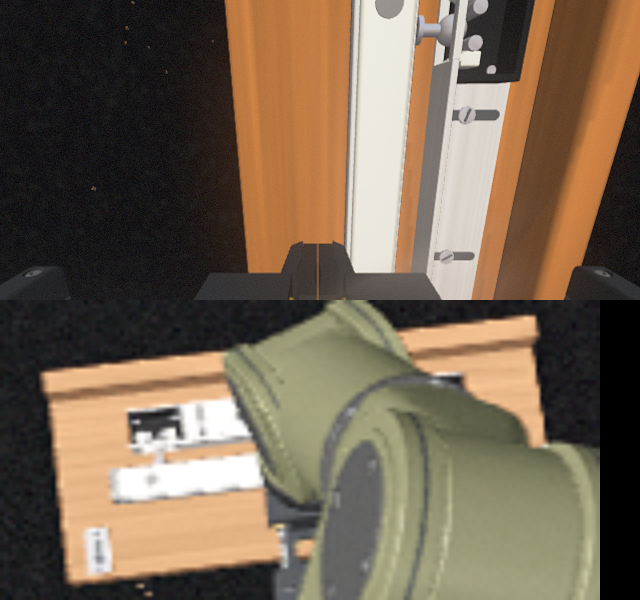

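The wrist view shows the left ball at the rollers (px ~(448,30)); the top view shows the left half parallel to the rail, the arm hides the rest.

Emit:
carry_out(
  plan=[
    {"rot": [0,0,0],"xyz": [0,-0.008,0],"grip": 255},
    {"rot": [0,0,0],"xyz": [0.03,-0.01,0],"grip": 255},
    {"rot": [0,0,0],"xyz": [0.065,-0.01,0],"grip": 255},
    {"rot": [0,0,0],"xyz": [0.095,-0.01,0],"grip": 255},
    {"rot": [0,0,0],"xyz": [0.11,-0.01,0],"grip": 255},
    {"rot": [0,0,0],"xyz": [0.11,-0.006,0],"grip": 255},
    {"rot": [0,0,0],"xyz": [0.11,-0.002,0],"grip": 255},
    {"rot": [0,0,0],"xyz": [0.11,0,0],"grip": 255},
  ],
)

```text
clock: 9.32
tool_pos: [0.5692, -0.0023, 0.0258]
eef_rot: [0.661, 0.75, 0.0, 0.001]
contact_force: [-2.5, 1.4, 1.0]
opening: 0.006
finger_force: 1.4
```

```bash
cat >> h.py <<'E'
def st():
    s=r.get_state();o=np.array([.6202,-.1045,0]);a=np.radians(7.32);ex=np.array([np.cos(a),np.sin(a),0]);ey=np.array([-ex[1],ex[0],0])
    p=s["tool_pos"]-o;f=s["contact_force"];print("x %.1f y %.1f z %.1f mm  F %.1f %.1f %.1f yaw %.2f"%(p@ex*1e3,p@ey*1e3,p[2]*1e3,f@ex,f@ey,f[2],yaw(s)),s["clock"])
E
python3 -c "from h import *;st()"
```

```text
x -37.5 y 107.9 z 25.8 mm  F -2.3 1.7 1.0 yaw 7.24 9.3167
```

Emit:
carry_out(
  plan=[
    {"rot": [0,0,0],"xyz": [0,0.001,0],"grip": 255},
    {"rot": [0,0,0],"xyz": [0,0.002,0],"grip": 255},
    {"rot": [0,0,0],"xyz": [0,0.003,0],"grip": 255},
  ],
)

```text
clock: 9.57
tool_pos: [0.5694, -0.0025, 0.0256]
eef_rot: [0.661, 0.75, -0.002, -0.001]
contact_force: [-6.4, -1.2, 4.5]
opening: 0.004
finger_force: 3.2
```

Emit:
carry_out(
  plan=[
    {"rot": [0,0,0],"xyz": [0,0.001,0],"grip": 255},
    {"rot": [0,0,0],"xyz": [0,0.002,0],"grip": 255},
  ],
)

```text
clock: 9.73
tool_pos: [0.5696, -0.0025, 0.0256]
eef_rot: [0.661, 0.75, -0.003, -0.001]
contact_force: [-9.7, -0.9, 9.0]
opening: 0.006
finger_force: 5.3
```

Emit:
carry_out(
  plan=[
    {"rot": [0,0,0],"xyz": [0,0.001,0],"grip": 255},
    {"rot": [0,0,0],"xyz": [0,0.001,0],"grip": 255},
  ],
)

```text
clock: 9.9
tool_pos: [0.5697, -0.0024, 0.0256]
eef_rot: [0.661, 0.75, -0.004, -0.002]
contact_force: [-10.0, -1.0, 9.0]
opening: 0.002
finger_force: 5.2
```

```bash
python3 - <<'E'
from h import *
st();im=r.snapshot("wrist")[:,:,::-1].copy();cv2.imwrite("pics/w5.png",im)
s=r.get_state();print(R.from_quat(s["eef_rot"]).as_matrix()[:,2],s["moment"])
E
```

```text
x -37.0 y 107.7 z 25.6 mm  F -10.0 0.3 9.0 yaw 7.24 9.9
[-0.00783223 -0.00366003 -0.99996263] [-0.21965311  1.71477491 -0.01464534]
```

View pics/w5.png

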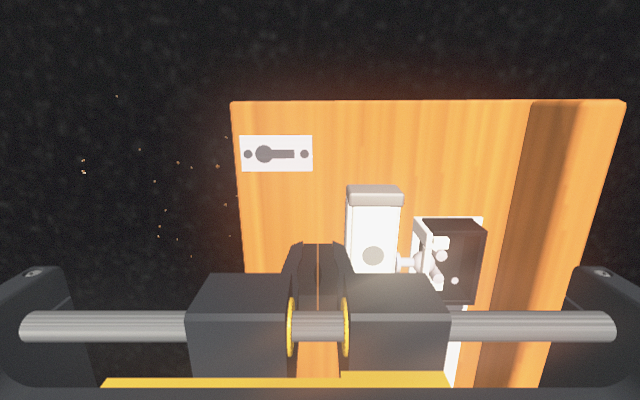

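The ball at px (428,262) sits at the rollers of the left catch; the shut fingertips bear on the bar's rear edge with a bevelled face, which explains the upward force.

Emit:
carry_out(
  plan=[
    {"rot": [0,0,0],"xyz": [0,0.001,0],"grip": 255},
    {"rot": [0,0,0],"xyz": [0,0.002,0],"grip": 255},
    {"rot": [0,0,0],"xyz": [0,0.002,0],"grip": 255},
  ],
)

```text
clock: 10.2
tool_pos: [0.5703, -0.0022, 0.0257]
eef_rot: [0.661, 0.75, -0.005, -0.003]
contact_force: [-12.8, -0.7, 11.4]
opening: 0.004
finger_force: 6.7
```

```bash
python3 -c "from h import *;st()"
```

```text
x -36.5 y 107.8 z 25.7 mm  F -12.7 0.9 11.4 yaw 7.25 10.2
```

```bash
python3 -c "from h import *;print(r.get_state()['q'])"
```

```text
[ 0.09561466  0.95735062 -0.30198856  1.84622054  0.61148599  0.44379935
 -0.52250945]
```

Emit:
carry_out(
  plan=[
    {"rot": [0,0,0],"xyz": [0,-0.008,0],"grip": 255},
    {"rot": [0,0,0],"xyz": [0,-0.02,0],"grip": 255},
    {"rot": [0,0,0.12],"xyz": [0,-0.026,0],"grip": 255},
    {"rot": [0,0,0.24],"xyz": [0,-0.026,0],"grip": 255},
    {"rot": [0,0,0.36],"xyz": [0,-0.026,0],"grip": 255},
    {"rot": [0,0,0.48],"xyz": [0,-0.026,0],"grip": 255},
    {"rot": [0,0,0.6],"xyz": [0,-0.026,0],"grip": 255},
    {"rot": [0,0,0.72],"xyz": [0,-0.026,0],"grip": 255},
  ],
)

```text
clock: 10.87
tool_pos: [0.5514, -0.0037, 0.0259]
eef_rot: [0.884, 0.467, 0.001, 0.001]
contact_force: [-0.3, -1.0, -0.1]
opening: 0.002
finger_force: 0.0
```

```bash
python3 -c "from h import *;st();print(r.get_state()['q'])"
```

```text
x -55.4 y 108.7 z 25.9 mm  F -0.4 -0.9 -0.1 yaw -34.31 10.8667
[-0.00478085  0.93091938 -0.12220381  1.92271337  0.33284042  0.30463708
 -0.99507764]
```

Emit:
carry_out(
  plan=[
    {"rot": [0,0,0.12],"xyz": [0,0,0],"grip": 255},
    {"rot": [0,0,0.24],"xyz": [0,0,0],"grip": 255},
    {"rot": [0,0,0.36],"xyz": [0,0,0],"grip": 255},
    {"rot": [0,0,0.48],"xyz": [0,0,0],"grip": 255},
    {"rot": [0,0,0.6],"xyz": [0,0,0],"grip": 255},
    {"rot": [0,0,0.72],"xyz": [0,0,0],"grip": 255},
    {"rot": [0,0,0.845],"xyz": [0,0,0],"grip": 255},
    {"rot": [0,0,0.845],"xyz": [0,0,0],"grip": 255},
  ],
)

```text
clock: 11.53
tool_pos: [0.5513, -0.0037, 0.0259]
eef_rot: [0.998, 0.065, 0.001, 0.0]
contact_force: [-0.3, -0.4, -0.1]
opening: 0.002
finger_force: 0.0
```

```bash
python3 -c "
from h import *;st();im=r.snapshot('wrist')[:,:,::-1].copy();cv2.imwrite('pics/w6.png',im)"
```

```text
x -55.5 y 108.7 z 25.9 mm  F -0.4 -0.4 -0.1 yaw -82.54 11.5333
```

View pics/w6.png

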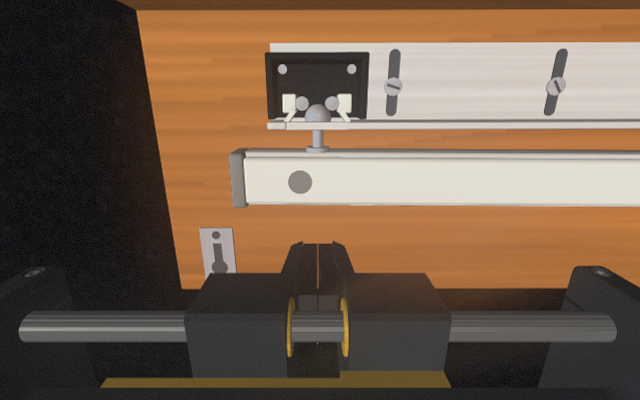

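The catch is clear here: the left ball at px (318,113) sits centred against the rollers at (302,103) and (333,103), with the bar parallel to the rail and its front edge at row ~150. That was the tenth picture viewed, so from here I go by force, position and pixel profiles.

Emit:
carry_out(
  plan=[
    {"rot": [0,0,0],"xyz": [0.004,0,0],"grip": 255},
    {"rot": [0,0,0],"xyz": [0.008,0,0],"grip": 255},
    {"rot": [0,0,0],"xyz": [0.012,0,0],"grip": 255},
    {"rot": [0,0,0],"xyz": [0.015,0,0],"grip": 255},
    {"rot": [0,0,0],"xyz": [0.018,0,0],"grip": 255},
    {"rot": [0,0,0],"xyz": [0.02,0,0],"grip": 255},
  ],
)

```text
clock: 12.08
tool_pos: [0.5706, -0.0004, 0.0258]
eef_rot: [0.998, 0.067, 0.0, -0.0]
contact_force: [0.0, -0.1, 0.7]
opening: 0.001
finger_force: 0.0
```

```bash
python3 -c "
from h import *;st();im=r.snapshot('wrist');g=im.astype(int).sum(2)//3
for c in(345,420,600): print(c,[int(v) for v in g[90:215:3,c]])
s=r.get_state();print(ray('wrist',[(420,150),(420,205)],.038,s))"
```

```text
x -35.9 y 109.6 z 25.8 mm  F 0.0 -0.1 0.7 yaw -82.31 12.0833
345 [193, 198, 199, 197, 194, 55, 51, 50, 55, 50, 55, 54, 52, 53, 55, 59, 107, 211, 215, 214, 216, 214, 214, 216, 215, 192, 150, 202, 204, 119, 126, 128, 121, 108, 115, 193, 165, 185, 211, 213, 212, 215]
420 [188, 200, 199, 195, 201, 197, 198, 197, 198, 201, 197, 194, 189, 194, 201, 204, 204, 198, 197, 201, 199, 196, 194, 199, 113, 113, 124, 198, 188, 124, 121, 122, 123, 94, 112, 184, 186, 177, 207, 213, 215, 213]
600 [175, 195, 198, 199, 204, 203, 199, 197, 199, 202, 196, 198, 198, 197, 200, 204, 202, 195, 201, 203, 200, 200, 196, 200, 107, 109, 103, 196, 195, 120, 123, 122, 120, 105, 107, 127, 198, 149, 193, 214, 217, 215]
[[ 0.63775699 -0.0366312   0.038     ]
 [ 0.61268615 -0.0427648   0.038     ]]
```

```bash
cat >> h.py <<'E'
def gap(cols=(420,600)):
    s=r.get_state();im=r.snapshot('wrist').astype(int);sat=im.max(2)-im.min(2)
    o=np.array([.6202,-.1045,0]);a=np.radians(7.32);ex=np.array([np.cos(a),np.sin(a),0]);ey=np.array([-ex[1],ex[0],0])
    for c in cols:
        w=sat[:,c]>60; w[:120]=False   # orange board strip between rail and bar
        k=np.flatnonzero(w); 
        runs=np.split(k,np.flatnonzero(np.diff(k)>3)+1)
        for q in runs[:3]:
            if len(q)==0: continue
            A=ray('wrist',(c,q[0]-.5),.042,s)[0];B=ray('wrist',(c,q[-1]+.5),.038,s)[0]
            print(c,"rows",q[0],q[-1],"rail x %.1f barfront x %.1f at y %.0f"%((A-o)@ex*1e3,(B-o)@ex*1e3,(A-o)@ey*1e3))
E
python3 -c "from h import *;gap((345,420,500,600))"
```

```text
345 rows 176 186 rail x 15.3 barfront x 9.1 at y 98
345 rows 243 247 rail x -17.2 barfront x -21.9 at y 97
345 rows 302 356 rail x -50.2 barfront x -89.5 at y 96
420 rows 176 187 rail x 15.5 barfront x 8.9 at y 65
420 rows 244 272 rail x -17.5 barfront x -35.6 at y 61
420 rows 372 372 rail x -95.6 barfront x -100.7 at y 53
500 rows 177 188 rail x 15.3 barfront x 8.7 at y 30
500 rows 244 310 rail x -17.2 barfront x -58.2 at y 24
600 rows 177 189 rail x 15.6 barfront x 8.5 at y -14
600 rows 245 265 rail x -17.4 barfront x -30.9 at y -24
```

Emit:
carry_out(
  plan=[
    {"rot": [0,0,0],"xyz": [0.002,0,0],"grip": 255},
    {"rot": [0,0,0],"xyz": [0.004,0,0],"grip": 255},
    {"rot": [0,0,0],"xyz": [0.005,0,0],"grip": 255},
    {"rot": [0,0,0],"xyz": [0.006,0,0],"grip": 255},
    {"rot": [0,0,0],"xyz": [0.007,0,0],"grip": 255},
    {"rot": [0,0,0],"xyz": [0.007,0,0],"grip": 255},
  ],
)

```text
clock: 12.68
tool_pos: [0.5737, 0.0001, 0.0256]
eef_rot: [0.998, 0.067, -0.003, 0.0]
contact_force: [-6.3, -0.4, 4.7]
opening: 0.007
finger_force: 3.1
```

```bash
python3 -c "from h import *;st()"
```

```text
x -32.8 y 109.7 z 25.6 mm  F -6.3 0.4 4.7 yaw -82.35 12.6833
```

Emit:
carry_out(
  plan=[
    {"rot": [0,0,0],"xyz": [0.0015,0,0],"grip": 255},
    {"rot": [0,0,0],"xyz": [0.003,0,0],"grip": 255},
    {"rot": [0,0,0],"xyz": [0.003,0,0],"grip": 255},
  ],
)

```text
clock: 12.93
tool_pos: [0.5742, 0.0003, 0.0254]
eef_rot: [0.998, 0.067, -0.006, 0.0]
contact_force: [-10.2, 0.3, 9.1]
opening: 0.007
finger_force: 5.2
```

```bash
python3 -c "from h import *;st();gap((420,600))"|grep -v "rows [23]"
```

```text
x -32.3 y 109.8 z 25.4 mm  F -10.0 1.5 9.1 yaw -82.37 12.9333
420 rows 185 192 rail x 15.1 barfront x 10.2 at y 65
600 rows 185 195 rail x 15.6 barfront x 9.3 at y -14
```

Emit:
carry_out(
  plan=[
    {"rot": [0,0,0],"xyz": [0.0015,0,0],"grip": 255},
    {"rot": [0,0,0],"xyz": [0.003,0,0],"grip": 255},
    {"rot": [0,0,0],"xyz": [0.003,0,0],"grip": 255},
  ],
)

```text
clock: 13.23
tool_pos: [0.5749, 0.0004, 0.0253]
eef_rot: [0.998, 0.066, -0.008, 0.0]
contact_force: [-15.1, 0.4, 12.0]
opening: 0.007
finger_force: 6.9
```

```bash
python3 -c "from h import *;st();gap((345,420,600))"|grep -v "rows [23]"
```

```text
x -31.6 y 109.8 z 25.3 mm  F -14.9 2.3 12.0 yaw -82.39 13.2333
345 rows 176 176 rail x 19.9 barfront x 18.4 at y 98
345 rows 187 192 rail x 14.9 barfront x 10.8 at y 98
420 rows 186 193 rail x 15.5 barfront x 10.6 at y 65
600 rows 187 196 rail x 15.6 barfront x 9.6 at y -14
```

Emit:
carry_out(
  plan=[
    {"rot": [0,0,0],"xyz": [0.0005,0,-0.0015],"grip": 255},
    {"rot": [0,0,0],"xyz": [0.001,0,-0.003],"grip": 255},
    {"rot": [0,0,0],"xyz": [0.001,0,-0.003],"grip": 255},
  ],
)

```text
clock: 13.53
tool_pos: [0.5826, 0.0017, 0.0285]
eef_rot: [0.998, 0.067, -0.001, -0.0]
contact_force: [-0.3, -0.0, -0.4]
opening: 0.005
finger_force: 0.3
```

```bash
python3 -c "from h import *;st();gap((345,420,600))"|grep -v "rows [23]"
```

```text
x -23.8 y 110.1 z 28.5 mm  F -0.3 0.0 -0.4 yaw -82.32 13.5333
```

```bash
python3 -c "
from h import *
st();im=r.snapshot('wrist').astype(int);sat=im.max(2)-im.min(2);g=im.sum(2)//3
for c in(345,420,520,620): print(c,[(int(v),int(q)) for v,q in zip(g[205:262:2,c],sat[205:262:2,c])])"
```

```text
x -23.5 y 110.0 z 28.5 mm  F -3.8 0.1 0.6 yaw -82.32 13.5833
345 [(187, 21), (205, 21), (215, 16), (214, 17), (215, 17), (215, 18), (216, 17), (214, 17), (214, 18), (214, 19), (216, 17), (213, 19), (213, 19), (215, 18), (216, 16), (214, 18), (214, 18), (213, 18), (214, 18), (203, 18), (132, 87), (111, 87), (71, 29), (61, 9), (62, 5), (58, 5), (61, 6), (59, 7), (54, 9)]
420 [(173, 16), (161, 17), (196, 20), (212, 17), (215, 17), (215, 18), (216, 16), (214, 18), (216, 18), (216, 16), (217, 17), (215, 16), (215, 18), (213, 18), (215, 16), (215, 18), (214, 19), (214, 18), (216, 17), (212, 21), (214, 18), (179, 29), (122, 100), (125, 92), (124, 93), (129, 94), (132, 97), (134, 95), (131, 91)]
520 [(147, 12), (195, 16), (201, 17), (147, 18), (189, 19), (209, 20), (216, 17), (217, 14), (216, 15), (212, 18), (214, 17), (216, 18), (217, 16), (215, 17), (215, 17), (215, 17), (214, 19), (215, 18), (214, 18), (215, 17), (213, 21), (214, 17), (217, 17), (194, 19), (123, 117), (130, 111), (133, 113), (132, 114), (128, 109)]
620 [(83, 1), (107, 7), (125, 11), (196, 18), (203, 18), (143, 16), (178, 19), (205, 21), (218, 15), (217, 16), (216, 18), (216, 18), (217, 15), (216, 17), (217, 16), (217, 16), (215, 18), (215, 16), (217, 17), (217, 16), (215, 19), (218, 15), (215, 18), (215, 18), (215, 19), (204, 21), (134, 100), (126, 123), (123, 119)]
```

Emit:
carry_out(
  plan=[
    {"rot": [0,0,0],"xyz": [-0.006,0,0],"grip": 255},
    {"rot": [0,0,0],"xyz": [-0.012,0,0],"grip": 255},
    {"rot": [0,0,0],"xyz": [-0.015,0,0],"grip": 255},
    {"rot": [0,0,0],"xyz": [-0.015,0,0],"grip": 255},
  ],
)

```text
clock: 13.97
tool_pos: [0.5686, -0.0009, 0.029]
eef_rot: [0.998, 0.067, 0.0, 0.0]
contact_force: [-0.6, -0.2, -1.7]
opening: 0.007
finger_force: 0.0
```

```bash
cat >> h.py <<'E'
def edges(cols,lo=60,hi=330):
    """strong grey/sat edges along columns, in shelf x at z=.038, with white/orange labels"""
    s=r.get_state();im=cv2.GaussianBlur(r.snapshot('wrist'),(3,3),0).astype(int);sat=im.max(2)-im.min(2);g=im.sum(2)//3
    o=np.array([.6202,-.1045,0]);a=np.radians(7.32);ex=np.array([np.cos(a),np.sin(a),0]);ey=np.array([-ex[1],ex[0],0])
    for c in cols:
        lab=np.where(sat[lo:hi,c]>55,'o',np.where(g[lo:hi,c]>185,'w',np.where(g[lo:hi,c]>130,'g','d')))
        k=np.flatnonzero(lab[1:]!=lab[:-1])+1;b=np.r_[0,k,len(lab)];out=[]
        for i,j in zip(b[:-1],b[1:]):
            P=ray('wrist',(c,lo+i-.5),.038,s)[0]-o; out.append("%s%d@%.1f"%(lab[i],lo+i,P@ex*1e3))
        print(c,"y %.0f"%(P@ey*1e3),' '.join(out))
E
python3 -c "from h import *;st();edges((345,420,520,620))"
```

```text
x -38.0 y 109.3 z 29.0 mm  F -0.6 -0.1 -1.7 yaw -82.35 13.9667
345 y 95 o60@60.3 g85@50.6 w86@50.2 g98@45.4 d99@45.0 g134@30.2 w136@29.4 g152@22.3 w154@21.4 g161@18.2 w163@17.2 g172@13.0 w176@11.1 g217@-9.2 o219@-10.3 d249@-26.4 o301@-57.3
420 y 57 o60@60.5 w86@50.4 g154@21.6 d156@20.7 g162@17.9 w164@17.0 g168@15.1 d170@14.2 g171@13.7 w173@12.8 g176@11.4 w180@9.5 g220@-10.6 o222@-11.6 d273@-40.0
520 y -0 o60@60.7 w86@50.7 g155@21.4 d156@21.0 g163@17.8 w164@17.3 g168@15.4 o170@14.5 d172@13.6 g176@11.7 w178@10.7 g181@9.3 w184@7.8 g225@-12.9 o226@-13.4 d311@-63.1
620 y -47 o60@61.0 g86@51.0 w87@50.6 g155@21.7 d156@21.3 g163@18.0 w164@17.6 g168@15.7 o170@14.8 d177@11.5 g181@9.6 w183@8.6 g185@7.7 w189@5.7 g229@-14.7 o231@-15.7 d277@-41.7
```

Left stud is in: the bar's front is flush at that end and the right end is still about 7.5 mm short. Next I move to the right end.

Emit:
carry_out(
  plan=[
    {"rot": [0,0,0],"xyz": [-0.007,0.02,0],"grip": 255},
    {"rot": [0,0,0],"xyz": [-0.009,0.055,0.001],"grip": 255},
    {"rot": [0,0,0],"xyz": [-0.009,0.09,0.002],"grip": 255},
    {"rot": [0,0,0],"xyz": [-0.009,0.125,0.002],"grip": 255},
    {"rot": [0,0,0],"xyz": [-0.009,0.16,0.002],"grip": 255},
    {"rot": [0,0,0],"xyz": [-0.009,0.19,0.002],"grip": 255},
    {"rot": [0,0,0],"xyz": [-0.009,0.218,0.002],"grip": 255},
    {"rot": [0,0,0],"xyz": [-0.009,0.218,0.002],"grip": 255},
  ],
)

```text
clock: 14.68
tool_pos: [0.5894, -0.2278, 0.0274]
eef_rot: [0.998, 0.062, 0.001, 0.004]
contact_force: [0.4, -1.2, -0.1]
opening: 0.007
finger_force: 0.0
```

```bash
python3 -c "from h import *;st();edges((40,120,220,360))"
```

```text
x -46.3 y -118.4 z 27.4 mm  F 0.2 -1.3 -0.1 yaw -82.87 14.6833
40 y 32 o60@51.9 g65@50.0 w66@49.6 g139@20.3 d141@19.4 g143@18.5 w145@17.6 g150@15.4 o151@15.0 d155@13.2 g159@11.4 w161@10.5 g165@8.7 w167@7.8 g210@-12.8 o212@-13.8 d266@-42.6 g328@-80.4
120 y -11 o60@51.8 w65@49.9 g138@20.6 d140@19.7 g142@18.8 w144@18.0 g150@15.3 o151@14.9 d158@11.7 g162@9.9 w164@9.0 g168@7.2 w170@6.3 g213@-14.5 o214@-15.0 d302@-64.2 g328@-80.8
220 y -69 o60@51.8 g64@50.3 w65@49.9 g71@47.6 d72@47.2 g87@41.4 w98@37.1 g105@34.3 w107@33.4 g137@20.8 d139@20.0 g142@18.7 w144@17.8 g149@15.6 o150@15.1 d162@9.8 g165@8.4 w167@7.5 g172@5.2 w174@4.2 o217@-16.8 d273@-47.3
360 y -140 o60@51.7 d167@7.2 g171@5.3 w172@4.9 g176@3.0 w179@1.6 g221@-19.2 o222@-19.7 d273@-47.8
```

Emit:
carry_out(
  plan=[
    {"rot": [0,0,0],"xyz": [0.003,-0.006,0],"grip": 255},
    {"rot": [0,0,0],"xyz": [0.006,-0.008,0],"grip": 255},
    {"rot": [0,0,0],"xyz": [0.009,-0.008,0],"grip": 255},
    {"rot": [0,0,0],"xyz": [0.012,-0.008,0],"grip": 255},
    {"rot": [0,0,0],"xyz": [0.014,-0.008,0],"grip": 255},
    {"rot": [0,0,0],"xyz": [0.014,-0.008,0],"grip": 255},
  ],
)

```text
clock: 15.23
tool_pos: [0.6013, -0.2066, 0.0265]
eef_rot: [0.998, 0.068, -0.001, -0.001]
contact_force: [-2.2, 1.0, 0.1]
opening: 0.006
finger_force: 1.0
```

```bash
python3 -c "from h import *;st()"
```

```text
x -31.8 y -98.8 z 26.5 mm  F -2.1 1.3 0.1 yaw -82.25 15.2333
```

Emit:
carry_out(
  plan=[
    {"rot": [0,0,0],"xyz": [-0.003,0,0],"grip": 255},
    {"rot": [0,0,0],"xyz": [-0.003,0.006,0],"grip": 255},
    {"rot": [0,0,0],"xyz": [-0.003,0.01,0],"grip": 255},
    {"rot": [0,0,0],"xyz": [0,0.01,0],"grip": 255},
    {"rot": [0,0,0],"xyz": [0.002,0.01,0],"grip": 255},
    {"rot": [0,0,0],"xyz": [0.004,0.01,0],"grip": 255},
    {"rot": [0,0,0],"xyz": [0.004,0.01,0],"grip": 255},
  ],
)

```text
clock: 15.82
tool_pos: [0.6034, -0.2206, 0.0267]
eef_rot: [0.998, 0.065, -0.004, 0.001]
contact_force: [-7.0, -3.1, 5.3]
opening: 0.003
finger_force: 3.9
```

```bash
python3 -c "from h import *;st();edges((40,220,))"
```

```text
x -31.5 y -113.0 z 26.7 mm  F -7.4 -2.2 5.3 yaw -82.51 15.8167
40 y 38 o60@66.0 g98@51.4 w99@51.0 g167@22.0 d168@21.6 g177@17.4 w178@16.9 g183@14.6 d184@14.1 g187@12.7 w189@11.7 g192@10.3 w196@8.3 g235@-11.5 o236@-12.1 d266@-28.6 g328@-67.0
220 y -63 o60@66.3 g98@51.7 w99@51.3 g166@22.8 d168@21.8 g176@18.1 w178@17.2 g182@15.3 o183@14.8 d187@12.9 g193@10.1 w195@9.1 g199@7.1 w202@5.7 o242@-15.0 d273@-32.4
```

Progressing; increasing the push gently.

Emit:
carry_out(
  plan=[
    {"rot": [0,0,0],"xyz": [0.0015,0,0],"grip": 255},
    {"rot": [0,0,0],"xyz": [0.0025,0,0],"grip": 255},
    {"rot": [0,0,0],"xyz": [0.0025,0,0],"grip": 255},
  ],
)

```text
clock: 16.12
tool_pos: [0.6042, -0.2206, 0.0267]
eef_rot: [0.998, 0.065, -0.005, 0.001]
contact_force: [-11.1, -3.7, 8.2]
opening: 0.007
finger_force: 5.3
```

Emit:
carry_out(
  plan=[
    {"rot": [0,0,0],"xyz": [0.001,0,-0.0005],"grip": 255},
    {"rot": [0,0,0],"xyz": [0.002,0,-0.001],"grip": 255},
    {"rot": [0,0,0],"xyz": [0.002,0,-0.001],"grip": 255},
  ],
)

```text
clock: 16.37
tool_pos: [0.6088, -0.2199, 0.0272]
eef_rot: [0.998, 0.065, -0.003, 0.001]
contact_force: [-2.7, -2.2, -1.0]
opening: 0.005
finger_force: 1.4
```

```bash
python3 -c "from h import *;st();edges((40,220,))"
```

```text
x -26.0 y -113.0 z 27.2 mm  F -2.9 -1.8 -1.0 yaw -82.50 16.3667
40 y 38 o60@71.5 d79@64.3 o80@63.9 g110@52.0 w111@51.6 g177@22.7 d179@21.7 g188@17.5 w189@17.0 g194@14.6 w196@13.6 g198@12.6 w201@11.1 o241@-9.6 d266@-23.5 g328@-61.9
220 y -63 o60@71.8 g110@52.3 w111@51.9 g177@23.0 d178@22.5 g187@18.2 w189@17.2 g193@15.3 w197@13.4 g201@11.4 w204@9.9 g243@-10.4 o244@-11.0 d273@-27.3
```

Emit:
carry_out(
  plan=[
    {"rot": [0,0,0],"xyz": [0.0015,0,0],"grip": 255},
    {"rot": [0,0,0],"xyz": [0.003,0,0],"grip": 255},
    {"rot": [0,0,0],"xyz": [0.003,0,0],"grip": 255},
  ],
)

```text
clock: 16.67
tool_pos: [0.6132, -0.2173, 0.0278]
eef_rot: [0.998, 0.067, -0.002, 0.0]
contact_force: [-5.8, -2.0, 2.6]
opening: 0.001
finger_force: 2.7
```

```bash
python3 -c "from h import *;st();edges((40,220,))"
```

```text
x -21.4 y -111.0 z 27.8 mm  F -6.0 -1.3 2.6 yaw -82.37 16.6667
40 y 41 o60@75.9 g119@52.6 w120@52.2 g185@23.0 d186@22.5 g197@17.1 w198@16.6 g202@14.7 w205@13.2 g244@-7.3 o245@-7.8 d266@-19.7 g328@-58.3
220 y -61 o60@76.4 g119@53.1 w121@52.2 g185@23.5 d187@22.5 g197@17.7 w198@17.2 g203@14.7 w206@13.2 g244@-6.8 o245@-7.3 d273@-23.2
```

Emit:
carry_out(
  plan=[
    {"rot": [0,0,0],"xyz": [-0.008,0,0],"grip": 255},
    {"rot": [0,0,0],"xyz": [-0.018,0,0],"grip": 255},
    {"rot": [0,0,0],"xyz": [-0.028,0,0],"grip": 255},
    {"rot": [0,0,0],"xyz": [-0.028,0,-0.02],"grip": 255},
    {"rot": [0,0,0],"xyz": [-0.028,-0.03,-0.05],"grip": 255},
    {"rot": [0,0,0],"xyz": [-0.028,-0.07,-0.09],"grip": 255},
    {"rot": [0,0,0],"xyz": [-0.028,-0.11,-0.12],"grip": 255},
    {"rot": [0,0,0],"xyz": [-0.028,-0.11,-0.12],"grip": 255},
  ],
)

```text
clock: 17.38
tool_pos: [0.5743, -0.1057, 0.1509]
eef_rot: [0.998, 0.069, 0.003, -0.002]
contact_force: [0.6, -0.4, -0.2]
opening: 0.007
finger_force: 0.0
```

Emit:
carry_out(
  plan=[
    {"rot": [0,0,0],"xyz": [0,0,-0.02],"grip": 255},
    {"rot": [0,0,0],"xyz": [0,0,-0.02],"grip": 255},
    {"rot": [0,0,0],"xyz": [0,0,-0.02],"grip": 255},
  ],
)

```text
clock: 17.63
tool_pos: [0.5738, -0.1106, 0.1689]
eef_rot: [0.998, 0.067, 0.002, 0.0]
contact_force: [0.0, -0.4, -0.3]
opening: 0.004
finger_force: 0.0
```

```bash
python3 -c "
from h import *;st()
s=r.get_state();o=np.array([.6202,-.1045,.038]);a=np.radians(7.32);ex=np.array([np.cos(a),np.sin(a),0]);ey=np.array([-ex[1],ex[0],0])
c=r.camera_params('wrist');T=np.eye(4);T[:3,:3]=R.from_quat(s['eef_rot']).as_matrix();T[:3,3]=s['tool_pos'];T=np.linalg.inv(T@c['hand_eye'])
for y in(145,100,60,0,-60,-100,-145):
    p=T[:3,:3]@(o+.002*ex+y/1e3*ey)+T[:3,3];print(y,(c['fx']*p[0]/p[2]+c['cx']).round(),(c['fy']*p[1]/p[2]+c['cy']).round())
edges((150,190,240,310,380,430,470),60,300)"
```

```text
x -46.8 y -0.1 z 168.9 mm  F -0.0 -0.4 -0.3 yaw -82.27 17.6333
145 157.0 138.0
100 207.0 139.0
60 251.0 139.0
0 318.0 140.0
-60 384.0 140.0
-100 428.0 141.0
-145 478.0 141.0
150 y 163 o60@67.1 g178@-34.2 w179@-35.2 g181@-37.1 w183@-39.1 g211@-67.2 o212@-68.2 d215@-71.3
190 y 124 o60@67.4 w82@50.2 g88@45.4 d89@44.6 g102@34.0 w104@32.3 g109@28.1 d111@26.4 w119@19.7 g135@5.7 w144@-2.3 g152@-9.5 o153@-10.4 d216@-72.1
240 y 75 o60@67.7 w82@50.5 g103@33.5 w106@31.0 g108@29.3 w118@20.9 o153@-10.1 d216@-71.7
310 y 7 o60@68.2 w83@50.2 g121@18.8 w122@17.9 o153@-9.6 d216@-71.2
380 y -61 o60@68.6 w83@50.7 g121@19.3 w122@18.4 o153@-9.1 d216@-70.6
430 y -110 o60@69.0 w83@51.0 g89@46.2 d90@45.4 g108@30.6 w109@29.8 o153@-8.7 d216@-70.3
470 y -149 o60@69.2 d90@45.7 o96@40.8 g124@17.3 w125@16.5 g153@-8.4 o154@-9.3 g206@-59.6 w209@-62.7 g212@-65.8 o213@-66.8 d216@-70.0
```

```bash
python3 -c "from plant import r;print(r.finish_job())"
```

```text
the job is handed in; nothing more can be done
None
```

I pressed the light bar home, left end first, then right. The push dropped away at each end as the stud went in, and a last camera measurement showed the bar flush with the rail along its length to about 1 mm. The push force I read stayed at about 15 N or less, and I handed the job in at about 18 s with the gripper clear of everything.

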